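Shut the enamel box airtight

TASK

One of the three airtight enamel boxes on the bench has a lid that has not gone home and stands proud. Press that lid down on its flat ends, beside the plunger, until it is fully home at both ends; only then press the plunger in its middle right down to its stop, hold it there a moment and let it spring back up. Leave the box where it stands, and do not disturb the two shut boxes (nor press their plungers), the vase or the bowl.

Things in the scene. Friction and masses are not known exactly. Their poses are not given: they have to be found in the camera images.
- box_a: The box to be shut: white plastic, 140 mm long (its x) by 90 mm wide (its y), about 0.75 kg, loose on the bench, with a white lid of the same outline. Origin at the centre of its underside, on the bench; z up; x points roughly away from the robot. Lid 16 mm tall, its flat top 72 mm above the origin when home. It does not tip if pushed down within 55 mm of its middle along x.
- lid_a (a joint): How far the middle of the loose lid has gone down, m: 0 is 12 mm proud, 0.012 home; it starts at 0 to 0.003. A black seal shows in the gap below it. The lid moves stiffly and stays where it is left. A push on one end lowers it until an end lands; the other end may stay up and needs its own push. 9 to 13 N on an end moves it.
- lid_a_rock (a joint): Slope of the loose lid along the box's x, rad (starts within 0.09 either way, 0 level): positive means that the far (+x) end is the lower one.
- lid_a_near (a point): Point on the flat top of the loose lid, on its centre line, 50 mm from the middle towards the box's -x end (the end nearer to the robot): a place to press. It is 72 mm above the underside of the box when that end is home.
- lid_a_far (a point): The same, 50 mm from the middle towards the box's +x end (the farther end).
- plunger_a_top (a point): Centre of the top of the round spring plunger head in the middle of the loose lid: head 28 mm across, its top 22 mm above the lid when up (94 mm above the bench when the lid is home).
- plunger_a (a joint): How far that plunger is pressed, m: 0 up, 0.010 at its stop. A spring brings it back: 3 N to start, 8 N at the stop.
- box_b: A shut box, same make and size as box_a, its lid already home (flat top 72 mm above its origin, the centre of its underside; plunger head in the middle to 94 mm). Loose on the bench.
- box_c: Another shut box, exactly like box_b.
- plunger_b (a joint): How far the plunger of box_b is pressed, m (0 up, 0.010 at its stop).
- plunger_c (a joint): How far the plunger of box_c is pressed, m (0 up, 0.010 at its stop).
- vase: Small silver vase, 100 mm tall, 64 mm across, standing at the left of the boxes; origin at the centre of its underside.
- bowl: Small glass bowl, 36 mm tall, 72 mm across, standing at the right of the boxes; origin at the centre of its underside.
Mind the look-alikes: they are no part of the job. Leave any yellow look-alike of the box_a alone.

How it is judged:
On the way, in this order (a step that is already met when the one before it is completed fails the run):
1. The loose lid is pressed home at both ends (each end within 1.5 mm) (z of each of lid_a_near, lid_a_far in the frame of box_a below 0.0735 m), for 0.2 s.
2. The plunger of that box is pressed to its stop (at least 8.5 of its 10 mm) (value of joint plunger_a above 0.0085 m), for 0.2 s.
At the end, for the whole second after the job is handed in: The lid of the loose-lidded box is home at both ends (within 1.5 mm), its plunger has sprung back up (within 2 mm), and the box stands upright, at rest, within 30 mm of where it was; the shut boxes, the vase and the bowl are within 20 mm of where they were (all of step 1 and value of joint plunger_a below 0.002 m and distance of box_a from where it was at the start of the episode below 0.03 m and angle between box_a's own z axis and vertical below 0.05 rad and linear speed of box_a below 0.02 m/s and distance of each of box_b, box_c, vase, bowl from where it was at the start of the episode below 0.02 m); the robot touches nothing.
It fails at once if The plunger of the loose-lidded box is pressed while its lid still stands proud (value of joint plunger_a above 0.004 m and z of any of lid_a_near, lid_a_far in the frame of box_a above 0.0745 m).
It fails at once if The plunger of a box that was already shut is pressed (value of joint any of plunger_b, plunger_c above 0.004 m).
It fails at once if One of the shut boxes, the vase or the bowl is moved by more than 20 mm (distance of any of box_b, box_c, vase, bowl from where it was at the start of the episode above 0.02 m).
It fails at once if The loose-lidded box is shoved by more than 40 mm or tipped (distance of box_a from where it was at the start of the episode above 0.04 m or angle between box_a's own z axis and vertical above 0.2 rad).
It also fails if it takes over 51 s, if anything falls off the work surface, if the arm or the gripper's body presses on something with over 40 N, if the wrist force passes 120 N, or if a joint passes its speed limit or range.

ROBOT

A 6-joint arm with a two-finger parallel gripper is mounted at the origin on the work surface. World frame = base frame: x ahead of the robot, y to its left, z up, the work surface at z = 0. Lengths are in m, angles in rad, forces in N, time in s.
With the tool pointing down it reaches from about 0.275 to 0.825 m from the base axis. Payload 5.2 kg.
Tool frame: the origin (TCP) lies at the very end of the fingers, on their centre line; the grasp point (between the pads) lies 19 mm behind it; z points along the fingers, y is the line along which they close (so a half turn about z gives the same grasp; the last joint's range is limited). The gripper opens to 93 mm and grips with 3 to 60 N. Pads are 15 mm wide; open, the fingers measure 128 mm over their backs; the gripper's body (75 mm by 188 mm) begins 65 mm behind the grasp point.
Start: joints at [-1.339, 0.259, 1.535, -0, 1.348, -0.203], TCP at [0.232, -0.499, 0.219] pointing down, gripper open.
Joint ranges: [-3.14, 3.14], [-0.91, 2.08], [0.19, 2.58], [-1.22, 4.36], [0.22, 2.71], [-3.12, 3.12]. Speed limits (rad/s): [2.57, 2.57, 3.14, 3.14, 3.14, 3.14].

INTERFACE

Orientations are given as a unit quaternion [w, x, y, z].
In Python, from rig import * gives the robot as it stands.
- The arm moves only by the shell command python3 -m inch 'ROWS'. ROWS is JSON, a list of rows, each an object of numbers: "tx", "ty", "tz": the shift along the tool's x, y, z in m; "wx", "wy", "wz": the turn, a rotation vector about the tool's x, y, z in rad; "gripper": the opening, from 0 (shut) to 1 (fully open). In form: [{"tx": .., "ty": .., "tz": .., "wx": .., "wy": .., "wz": .., "gripper": ..}, ...]. A call has 1 to 12 rows; each row is the pose to reach, as a shift and turn from the pose commanded when the call began, along the tool's axes at that moment; what a row does not reach only later rows make up. A row lasts 1/10 s, in which the tool goes at most 50 mm and 8.59 degrees, less where a joint would pass 70% of its speed; a pose out of reach is approached as far as the arm can. A call with a gripper value outside its range is refused whole. The fingers move at their own pace and stop on an object; the grip force is fixed at half the most. Time passes only in rows, so rows that repeat a pose let the fingers close. It gives the time, the measured TCP pose, the force, the opening and the grip force at its end, in the units of the state.
- sense(): the state, without advancing time (a new reading comes with each control period).
- get_image(name): name is "side" or "top"; returns the picture (400x640x3 uint8, red, green, blue); there is no depth.
- camera_params(name): a dict with "fx", "fy", "cx", "cy" (pixels), "k1" (the pictures are not rectified: a ray, as slopes to the right and down, at radius r is drawn at 1 + k1 r^2 times it, then the intrinsics apply), "rvec" (rotation vector, rad) and "tvec" (3), from world to camera coordinates, as OpenCV has them. Camera axes: x right, y down, z forward; pixel columns grow to the right and rows downward; lengths in m; the calibration is good to about 2 mm. A picture is of the moment at which its call begins. camera_params takes no time and is no camera call.
- close_job(): hands the job in; it is judged then, once.
The state is a dict: "time": time; "joint_pos": joint angles; "joint_velocities": joint speeds; "joint_efforts": joint torques, N m; "ee_pos": TCP position; "eef_rot": TCP orientation; "ft_force": force on the tool from outside, world axes, zero at the start; "ft_torque": the same for the moment, N m; "gripper_width": finger opening in m; "grasp_force": force on a finger pad.
Only numpy, scipy, OpenCV 4.12 (cv2) and the standard library are available. Lean on these libraries where they do the work, as an engineer would, in place of code of your own. Each camera call takes 0.05 s, during which the arm holds its last target. There are 200 camera calls.

## Working session

There is one attempt and no reset: what is moved stays moved. The work goes in short steps, Python scripts to look and compute and a shell command to move; the robot and the scene stay as the last step left them, time stands still between calls to the robot, and variables do not carry over. Pictures are saved under pics/ and viewed, at most 10 in all, crops included, and the job is handed in when it is done.

```bash
mkdir -p pics; cat > h.py <<'E'
from rig import *
import numpy as np, cv2
def cam(n):
    p=camera_params(n); K=np.array([[p['fx'],0,p['cx']],[0,p['fy'],p['cy']],[0,0,1.]])
    return K,np.array([p['k1'],0,0,0,0.]),np.array(p['rvec'],float),np.array(p['tvec'],float)
def ray(n,uv):
    K,d,r,t=cam(n); R=cv2.Rodrigues(r)[0]
    q=cv2.undistortPoints(np.array(uv,float).reshape(-1,1,2),K,d).reshape(-1,2)
    return -R.T@t, np.c_[q,np.ones(len(q))]@R
def onz(n,uv,z):
    o,D=ray(n,uv); return o+D*((z-o[2])/D[:,2])[:,None]
def proj(n,P):
    K,d,r,t=cam(n); return cv2.projectPoints(np.array(P,float).reshape(-1,1,3),r,t,K,d)[0].reshape(-1,2)
def snap(n,f):
    im=get_image(n)[:,:,::-1].copy(); cv2.imwrite('pics/'+f,im); return im
E
python3 - <<'E'
from h import *
snap('side','s0.png');snap('top','t0.png')
for n in('side','top'):
    print(n,ray(n,[[320,200]]))
print(sense())
E
```

```text
side (array([-0.07654417,  1.07052243,  0.81990305]), array([[ 0.43942504, -0.74744077, -0.4982725 ]]))
top (array([0.48859754, 0.01173274, 1.00924871]), array([[ 0.05061053, -0.02186934, -0.99852895]]))
{'time': 0.1, 'joint_pos': array([-1.33878156e+00,  2.59279920e-01,  1.53594245e+00, -2.73944122e-05,
        1.34800081e+00, -2.02799645e-01]), 'joint_velocities': array([ 0.00200594, -0.0022212 , -0.00286281,  0.00061615,  0.00047149,
       -0.00129191]), 'joint_efforts': array([ 2.00889968e-03, -4.38213444e+01, -2.84641939e+01,  7.21049798e-02,
        3.63683933e-02, -5.27725661e-05]), 'ee_pos': array([ 0.23158285, -0.49833879,  0.21790808]), 'eef_rot': array([-8.14979424e-04,  9.76459013e-01,  2.15701484e-01, -2.52633209e-05]), 'ft_force': array([-0.0274482 ,  0.29764303,  0.32438376]), 'ft_torque': array([-0.01042671,  0.01838216,  0.00139277]), 'grasp_force': 0.0, 'gripper_width': 0.09283394908388654}
```

View pics/s0.png

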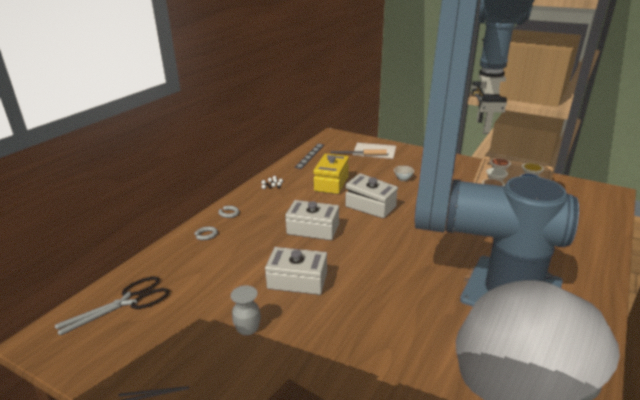

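View pics/t0.png

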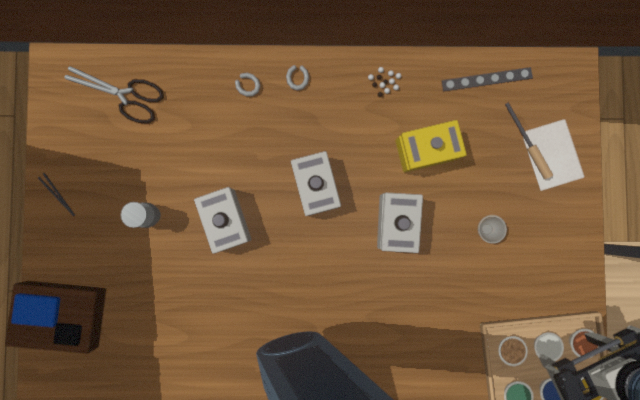

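Candidates: white boxes at top/side pixels (220,220)/(297,270), (316,184)/(312,218) and (402,223)/(371,195). The yellow look-alike at (433,145)/(331,172) is ruled out. In the side view the box at (371,195) seems to show a dark, slanted gap under its lid, so I'll check that in one crop.

```bash
python3 - <<'E'
from h import *
s=cv2.imread('pics/s0.png')[165:300,250:410]; t=cv2.imread('pics/t0.png')[180:265,365:440]
a=cv2.resize(s,None,fx=3.5,fy=3.5,interpolation=2); b=cv2.resize(t,None,fx=3,fy=3,interpolation=2)
c=np.zeros((a.shape[0],a.shape[1]+b.shape[1],3),np.uint8); c[:,:a.shape[1]]=a; c[:b.shape[0],a.shape[1]:]=b
print(c.shape);cv2.imwrite('pics/c0.png',c)
E
```

```text
(472, 785, 3)
```

View pics/c0.png

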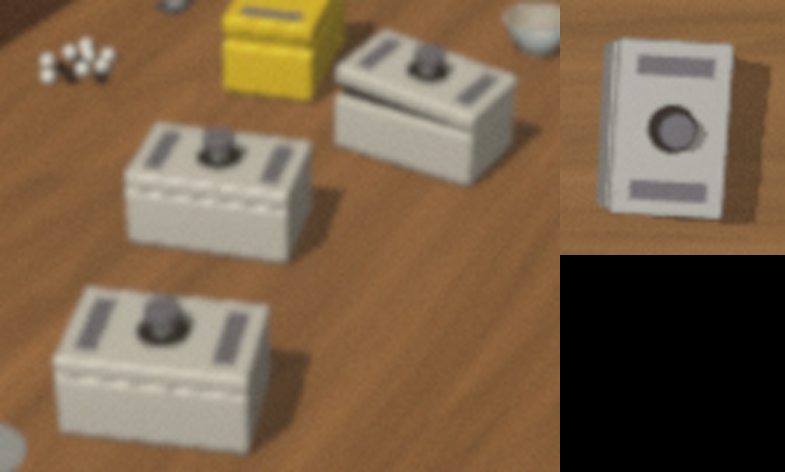

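The crop confirms it. The box at top (402,223)/side (371,195) is the one: its lid is slanted with a black gap at the far end (left in the side view), and the near end looks down or nearly so. The other two white boxes show only thin, even seams. Next I'll measure it.

```bash
cat > m.py <<'E'
from h import *
t=cv2.imread('pics/t0.png'); x0,y0=372,185
g=t[y0:262,x0:432]; hsv=cv2.cvtColor(g,cv2.COLOR_BGR2HSV)
w=((hsv[...,1]<60)&(hsv[...,2]>60)).astype(np.uint8)
c=max(cv2.findContours(w,0,2)[0],key=cv2.contourArea); r=cv2.minAreaRect(c); print('rect',r[0][0]+x0,r[0][1]+y0,r[1:])
d=((hsv[...,1]<70)&(hsv[...,2]<150)&(hsv[...,2]>85)).astype(np.uint8)
F={}
for k in cv2.findContours(d,0,2)[0]:
    if cv2.contourArea(k)>40:
        rr=cv2.minAreaRect(k); print(rr[0][0]+x0,rr[0][1]+y0,rr[1:])
        uv=[[rr[0][0]+x0,rr[0][1]+y0]]
        for z in(.074,.084,.10): print('  ',z,onz('top',uv,z)[0].round(4))
print(r and cv2.boxPoints(r)+[x0,y0])
# plunger top triangulation
uvT,uvS=[[403.7,223]],[[372.5,182]]
o1,D1=ray('top',uvT);o2,D2=ray('side',uvS);a,b=D1[0],D2[0]
s=np.linalg.lstsq(np.c_[a,-b],o2-o1,rcond=None)[0];print('pl',o1+a*s[0],o2+b*s[1])
# side corners of lid far-left / near-left
print(np.unique(hsv[...,2][35:42,28:38]))
E
python3 m.py
```

```text
rect 399.4000015258789 222.20000076293945 ((42.8670768737793, 58.604583740234375), 3.3664605617523193)
400.5058364868164 243.4066162109375 ((25.263206481933594, 6.362585067749023), 3.5763344764709473)
   0.074 [ 0.4323 -0.2027  0.074 ]
   0.084 [ 0.4329 -0.2004  0.084 ]
   0.1 [ 0.4339 -0.1968  0.1   ]
402.75000381469727 223.25000381469727 ((18.384775161743164, 16.26345443725586), 45.0)
   0.074 [ 0.4807 -0.2085  0.074 ]
   0.084 [ 0.4808 -0.2061  0.084 ]
   0.1 [ 0.481  -0.2023  0.1   ]
403.45846366882324 201.7476921081543 ((25.183387756347656, 6.43452262878418), 3.1798300743103027)
   0.074 [ 0.5326 -0.2105  0.074 ]
   0.084 [ 0.5322 -0.2081  0.084 ]
   0.1 [ 0.5314 -0.2043  0.1   ]
380.2430944442749 220.88121795654297 ((4.677736282348633, 56.08027648925781), 3.012787342071533)
   0.074 [ 0.4862 -0.1541  0.074 ]
   0.084 [ 0.4863 -0.1524  0.084 ]
   0.1 [ 0.4863 -0.1495  0.1   ]
[[376.28275871 250.1931076 ]
 [379.72413826 191.68965197]
 [422.51724243 194.20689392]
 [419.0758667  252.71035004]]
pl [ 0.48144991 -0.20761502  0.08721514] [ 0.4817052  -0.20748457  0.08718213]
[ 78  93  99 100 102 103 105 108 110 111 112 113 114 115 116 117 118 119]
```

```bash
python3 -m inch '[{"tx":0.05,"ty":-0.017,"wz":0.12,"gripper":0},{"tx":0.09,"ty":-0.031,"wz":0.24,"gripper":0},{"tx":0.13,"ty":-0.045,"wz":0.36,"gripper":0},{"tx":0.17,"ty":-0.059,"wz":0.49,"gripper":0},{"tx":0.215,"ty":-0.074,"wz":0.49,"gripper":0},{"tx":0.26,"ty":-0.09,"wz":0.49,"gripper":0},{"tx":0.305,"ty":-0.106,"wz":0.49,"gripper":0},{"tx":0.35,"ty":-0.121,"wz":0.49,"gripper":0},{"tx":0.395,"ty":-0.137,"wz":0.49,"gripper":0},{"tx":0.395,"ty":-0.137,"wz":0.49,"gripper":0},{"tx":0.395,"ty":-0.137,"wz":0.49,"gripper":0}]'
```

```text
$[0]: bad value
```

```bash
python3 -m inch '[{"tx":0.05,"ty":-0.017,"tz":0.0,"wx":0.0,"wy":0.0,"wz":0.12,"gripper":0.0}]'; python3 -m inch --help | head -20
```

```text
time: 0.2
ee_pos: [0.2651, -0.4673, 0.2178]
eef_rot: [0.0, 0.988, 0.154, -0.001]
ft_force: [1.4, 1.0, -1.2]
gripper_width: 0.0885
grasp_force: 0.0invalid input: not JSON, or not a number
```

```bash
python3 -m inch '[{"tx":0.041,"ty":-0.02,"tz":0.0,"wx":0.0,"wy":0.0,"wz":0.12,"gripper":0.0},{"tx":0.082,"ty":-0.04,"tz":0.0,"wx":0.0,"wy":0.0,"wz":0.24,"gripper":0.0},{"tx":0.123,"ty":-0.06,"tz":0.0,"wx":0.0,"wy":0.0,"wz":0.37,"gripper":0.0},{"tx":0.164,"ty":-0.08,"tz":0.0,"wx":0.0,"wy":0.0,"wz":0.37,"gripper":0.0},{"tx":0.205,"ty":-0.1,"tz":0.0,"wx":0.0,"wy":0.0,"wz":0.37,"gripper":0.0},{"tx":0.246,"ty":-0.12,"tz":0.0,"wx":0.0,"wy":0.0,"wz":0.37,"gripper":0.0},{"tx":0.287,"ty":-0.14,"tz":0.0,"wx":0.0,"wy":0.0,"wz":0.37,"gripper":0.0},{"tx":0.328,"ty":-0.16,"tz":0.0,"wx":0.0,"wy":0.0,"wz":0.37,"gripper":0.0},{"tx":0.328,"ty":-0.16,"tz":0.0,"wx":0.0,"wy":0.0,"wz":0.37,"gripper":0.0},{"tx":0.328,"ty":-0.16,"tz":0.05,"wx":0.0,"wy":0.0,"wz":0.37,"gripper":0.0},{"tx":0.328,"ty":-0.16,"tz":0.09,"wx":0.0,"wy":0.0,"wz":0.37,"gripper":0.0},{"tx":0.328,"ty":-0.16,"tz":0.09,"wx":0.0,"wy":0.0,"wz":0.37,"gripper":0.0}]'
```

```text
time: 1.4
ee_pos: [0.5259, -0.2084, 0.1229]
eef_rot: [-0.003, 1.0, -0.028, -0.005]
ft_force: [-0.2, 0.8, 0.0]
gripper_width: 0.0004
grasp_force: 0.0
```

```bash
python3 -m inch '[{"tx":0.0,"ty":0.0,"tz":0.01,"wx":0.0,"wy":0.0,"wz":0.0,"gripper":0.0},{"tx":0.0,"ty":0.0,"tz":0.01,"wx":0.0,"wy":0.0,"wz":0.0,"gripper":0.0}]'
```

```text
time: 1.6
ee_pos: [0.5304, -0.2114, 0.1193]
eef_rot: [0.0, 1.0, -0.028, 0.0]
ft_force: [0.4, 0.1, 0.2]
gripper_width: 0.0006
grasp_force: 0.0
```

```bash
python3 -m inch '[{"tx":0.001,"ty":-0.003,"tz":0.015,"wx":0.0,"wy":0.0,"wz":0.0,"gripper":0.0},{"tx":0.001,"ty":-0.003,"tz":0.027,"wx":0.0,"wy":0.0,"wz":0.0,"gripper":0.0},{"tx":0.001,"ty":-0.003,"tz":0.030,"wx":0.0,"wy":0.0,"wz":0.0,"gripper":0.0},{"tx":0.001,"ty":-0.003,"tz":0.033,"wx":0.0,"wy":0.0,"wz":0.0,"gripper":0.0},{"tx":0.001,"ty":-0.003,"tz":0.036,"wx":0.0,"wy":0.0,"wz":0.0,"gripper":0.0},{"tx":0.001,"ty":-0.003,"tz":0.038,"wx":0.0,"wy":0.0,"wz":0.0,"gripper":0.0}]'
python3 -m inch '[{"tx":0.0,"ty":0.0,"tz":0.002,"wx":0.0,"wy":0.0,"wz":0.0,"gripper":0.0},{"tx":0.0,"ty":0.0,"tz":0.004,"wx":0.0,"wy":0.0,"wz":0.0,"gripper":0.0}]'
```

```text
time: 2.2
ee_pos: [0.5317, -0.2081, 0.0823]
eef_rot: [0.0, 1.0, -0.028, 0.001]
ft_force: [-2.5, 1.2, 8.7]
gripper_width: 0.0005
grasp_force: 4.6
time: 2.4
ee_pos: [0.5322, -0.2081, 0.0787]
eef_rot: [0.001, 1.0, -0.028, 0.001]
ft_force: [-2.0, 2.1, 8.7]
gripper_width: 0.0007
grasp_force: 4.7
```

Contact: the lid is moving at about 9 N. I'll carry on down in small steps.

```bash
python3 -m inch '[{"tx":0.0,"ty":0.0,"tz":0.002,"wx":0.0,"wy":0.0,"wz":0.0,"gripper":0.0},{"tx":0.0,"ty":0.0,"tz":0.004,"wx":0.0,"wy":0.0,"wz":0.0,"gripper":0.0}]'
python3 -m inch '[{"tx":0.0,"ty":0.0,"tz":0.001,"wx":0.0,"wy":0.0,"wz":0.0,"gripper":0.0},{"tx":0.0,"ty":0.0,"tz":0.002,"wx":0.0,"wy":0.0,"wz":0.0,"gripper":0.0}]'
```

```text
time: 2.6
ee_pos: [0.5327, -0.2082, 0.0749]
eef_rot: [0.001, 1.0, -0.028, 0.002]
ft_force: [-0.8, 1.7, 8.9]
gripper_width: 0.0002
grasp_force: 4.7
time: 2.8
ee_pos: [0.533, -0.2082, 0.073]
eef_rot: [0.001, 1.0, -0.028, 0.002]
ft_force: [-0.6, 2.6, 9.3]
gripper_width: 0.0008
grasp_force: 4.8
```

```bash
python3 -m inch '[{"tx":0.0,"ty":0.0,"tz":0.001,"wx":0.0,"wy":0.0,"wz":0.0,"gripper":0.0},{"tx":0.0,"ty":0.0,"tz":0.001,"wx":0.0,"wy":0.0,"wz":0.0,"gripper":0.0}]'
python3 -m inch '[{"tx":0.0,"ty":0.0,"tz":0.001,"wx":0.0,"wy":0.0,"wz":0.0,"gripper":0.0},{"tx":0.0,"ty":0.0,"tz":0.001,"wx":0.0,"wy":0.0,"wz":0.0,"gripper":0.0}]'
```

```text
time: 3.0
ee_pos: [0.5331, -0.2082, 0.0723]
eef_rot: [0.001, 1.0, -0.028, 0.002]
ft_force: [0.1, 2.0, 9.9]
gripper_width: 0.0007
grasp_force: 5.2
time: 3.2
ee_pos: [0.5331, -0.2082, 0.0722]
eef_rot: [0.001, 1.0, -0.028, 0.002]
ft_force: [-2.9, 4.1, 17.0]
gripper_width: 0.0007
grasp_force: 8.5
```

The far end has landed at z=0.0722, with force rising to 17 N. Now the near end.

```bash
python3 -m inch '[{"tx":0.0,"ty":0.0,"tz":-0.03,"wx":0.0,"wy":0.0,"wz":0.0,"gripper":0.0},{"tx":0.0,"ty":0.0,"tz":-0.06,"wx":0.0,"wy":0.0,"wz":0.0,"gripper":0.0},{"tx":0.0,"ty":0.0,"tz":-0.06,"wx":0.0,"wy":0.0,"wz":0.0,"gripper":0.0},{"tx":-0.035,"ty":0.0,"tz":-0.06,"wx":0.0,"wy":0.0,"wz":0.0,"gripper":0.0},{"tx":-0.07,"ty":0.0,"tz":-0.06,"wx":0.0,"wy":0.0,"wz":0.0,"gripper":0.0},{"tx":-0.101,"ty":0.0,"tz":-0.06,"wx":0.0,"wy":0.0,"wz":0.0,"gripper":0.0},{"tx":-0.101,"ty":0.0,"tz":-0.06,"wx":0.0,"wy":0.0,"wz":0.0,"gripper":0.0},{"tx":-0.101,"ty":0.0,"tz":-0.06,"wx":0.0,"wy":0.0,"wz":0.0,"gripper":0.0}]'
python3 - <<'E'
from h import *
s=snap('side','s1.png')[165:225,330:410]; cv2.imwrite('pics/c1.png',cv2.resize(s,None,fx=6,fy=6,interpolation=2))
E
```

```text
time: 4.0
ee_pos: [0.4306, -0.2024, 0.1289]
eef_rot: [0.0, 1.0, -0.028, 0.001]
ft_force: [-0.3, 0.1, -0.5]
gripper_width: -0.0
grasp_force: 0.0
```

View pics/c1.png

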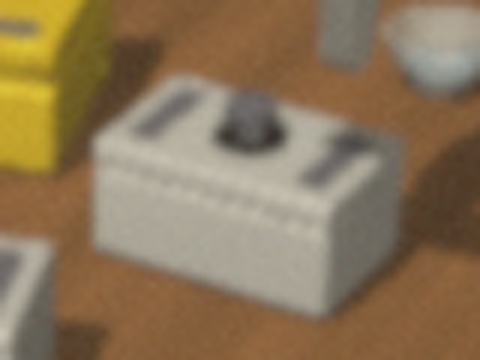

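The picture shows the lid now level, with a thin seam all along. The finger tip and its shadow are over the near patch, at about side pixel (387,190). I'll press the near end to make sure.

```bash
python3 -m inch '[{"tx":0.002,"ty":0.0,"tz":0.025,"wx":0.0,"wy":0.0,"wz":0.0,"gripper":0.0},{"tx":0.002,"ty":0.0,"tz":0.044,"wx":0.0,"wy":0.0,"wz":0.0,"gripper":0.0},{"tx":0.002,"ty":0.0,"tz":0.049,"wx":0.0,"wy":0.0,"wz":0.0,"gripper":0.0},{"tx":0.002,"ty":0.0,"tz":0.052,"wx":0.0,"wy":0.0,"wz":0.0,"gripper":0.0},{"tx":0.002,"ty":0.0,"tz":0.054,"wx":0.0,"wy":0.0,"wz":0.0,"gripper":0.0},{"tx":0.002,"ty":0.0,"tz":0.056,"wx":0.0,"wy":0.0,"wz":0.0,"gripper":0.0}]'
python3 -m inch '[{"tx":0.0,"ty":0.0,"tz":0.001,"wx":0.0,"wy":0.0,"wz":0.0,"gripper":0.0},{"tx":0.0,"ty":0.0,"tz":0.001,"wx":0.0,"wy":0.0,"wz":0.0,"gripper":0.0}]'
```

```text
time: 4.65
ee_pos: [0.4333, -0.2026, 0.0732]
eef_rot: [0.0, 1.0, -0.027, 0.001]
ft_force: [1.2, 1.1, 0.4]
gripper_width: 0.0004
grasp_force: 0.0
time: 4.85
ee_pos: [0.4329, -0.2025, 0.0723]
eef_rot: [0.0, 1.0, -0.028, 0.001]
ft_force: [0.0, 1.4, 2.9]
gripper_width: 0.0004
grasp_force: 1.1
```

```bash
python3 -m inch '[{"tx":0.0,"ty":0.0,"tz":0.001,"wx":0.0,"wy":0.0,"wz":0.0,"gripper":0.0},{"tx":0.0,"ty":0.0,"tz":0.001,"wx":0.0,"wy":0.0,"wz":0.0,"gripper":0.0}]'
python3 -m inch '[{"tx":0.0,"ty":0.0,"tz":0.001,"wx":0.0,"wy":0.0,"wz":0.0,"gripper":0.0},{"tx":0.0,"ty":0.0,"tz":0.001,"wx":0.0,"wy":0.0,"wz":0.0,"gripper":0.0}]'
```

```text
time: 5.05
ee_pos: [0.433, -0.2025, 0.0722]
eef_rot: [0.001, 1.0, -0.028, 0.001]
ft_force: [-2.3, 3.1, 11.8]
gripper_width: 0.0005
grasp_force: 6.0
time: 5.25
ee_pos: [0.433, -0.2025, 0.0721]
eef_rot: [0.001, 1.0, -0.028, 0.001]
ft_force: [-4.2, 3.0, 21.1]
gripper_width: 0.0005
grasp_force: 10.6
```

The near end was already home: it holds at z=0.0721 under 21 N. Now over the plunger, midway between the two patches.

```bash
python3 -m inch '[{"tx":0.0,"ty":0.0,"tz":-0.03,"wx":0.0,"wy":0.0,"wz":0.0,"gripper":0.0},{"tx":0.0,"ty":0.0,"tz":-0.055,"wx":0.0,"wy":0.0,"wz":0.0,"gripper":0.0},{"tx":0.0,"ty":0.0,"tz":-0.055,"wx":0.0,"wy":0.0,"wz":0.0,"gripper":0.0},{"tx":0.025,"ty":0.0,"tz":-0.055,"wx":0.0,"wy":0.0,"wz":0.0,"gripper":0.0},{"tx":0.0495,"ty":0.0,"tz":-0.055,"wx":0.0,"wy":0.0,"wz":0.0,"gripper":0.0},{"tx":0.0495,"ty":0.0,"tz":-0.055,"wx":0.0,"wy":0.0,"wz":0.0,"gripper":0.0},{"tx":0.0495,"ty":0.0,"tz":-0.055,"wx":0.0,"wy":0.0,"wz":0.0,"gripper":0.0}]'
python3 - <<'E'
from h import *
im=snap('side','s2.png'); s=im[150:225,330:410]; cv2.imwrite('pics/c2.png',cv2.resize(s,None,fx=6,fy=6,interpolation=2))
E
```

```text
time: 5.95
ee_pos: [0.4812, -0.2044, 0.1236]
eef_rot: [-0.0, 1.0, -0.027, -0.001]
ft_force: [-1.2, -0.2, -0.4]
gripper_width: 0.0006
grasp_force: 0.0
```

View pics/c2.png

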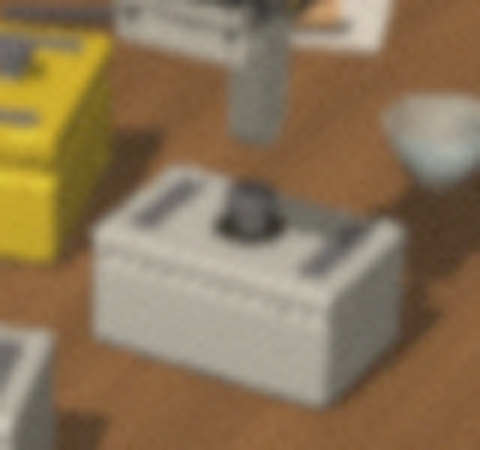

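The lid is shut evenly at both ends, and the closed finger tips (side ~(373,172)) are directly above the plunger (~(372,183)). Pressing the plunger.

```bash
python3 -m inch '[{"tx":0.001,"ty":0.0,"tz":0.015,"wx":0.0,"wy":0.0,"wz":0.0,"gripper":0.0},{"tx":0.001,"ty":0.0,"tz":0.025,"wx":0.0,"wy":0.0,"wz":0.0,"gripper":0.0},{"tx":0.001,"ty":0.0,"tz":0.029,"wx":0.0,"wy":0.0,"wz":0.0,"gripper":0.0},{"tx":0.001,"ty":0.0,"tz":0.032,"wx":0.0,"wy":0.0,"wz":0.0,"gripper":0.0},{"tx":0.001,"ty":0.0,"tz":0.035,"wx":0.0,"wy":0.0,"wz":0.0,"gripper":0.0},{"tx":0.001,"ty":0.0,"tz":0.037,"wx":0.0,"wy":0.0,"wz":0.0,"gripper":0.0}]'
python3 -m inch '[{"tx":0.0,"ty":0.0,"tz":0.002,"wx":0.0,"wy":0.0,"wz":0.0,"gripper":0.0},{"tx":0.0,"ty":0.0,"tz":0.003,"wx":0.0,"wy":0.0,"wz":0.0,"gripper":0.0},{"tx":0.0,"ty":0.0,"tz":0.003,"wx":0.0,"wy":0.0,"wz":0.0,"gripper":0.0}]'
```

```text
time: 6.6
ee_pos: [0.4822, -0.2047, 0.0878]
eef_rot: [-0.0, 1.0, -0.028, -0.001]
ft_force: [-4.2, 1.7, 5.8]
gripper_width: 0.0004
grasp_force: 3.0
time: 6.9
ee_pos: [0.4822, -0.2047, 0.0851]
eef_rot: [-0.0, 1.0, -0.027, -0.001]
ft_force: [-4.7, 2.6, 7.4]
gripper_width: 0.0004
grasp_force: 3.7
```

```bash
python3 -m inch '[{"tx":0.0,"ty":0.0,"tz":0.001,"wx":0.0,"wy":0.0,"wz":0.0,"gripper":0.0},{"tx":0.0,"ty":0.0,"tz":0.002,"wx":0.0,"wy":0.0,"wz":0.0,"gripper":0.0},{"tx":0.0,"ty":0.0,"tz":0.003,"wx":0.0,"wy":0.0,"wz":0.0,"gripper":0.0},{"tx":0.0,"ty":0.0,"tz":0.003,"wx":0.0,"wy":0.0,"wz":0.0,"gripper":0.0},{"tx":0.0,"ty":0.0,"tz":0.003,"wx":0.0,"wy":0.0,"wz":0.0,"gripper":0.0},{"tx":0.0,"ty":0.0,"tz":0.003,"wx":0.0,"wy":0.0,"wz":0.0,"gripper":0.0}]'
```

```text
time: 7.5
ee_pos: [0.4823, -0.2048, 0.0841]
eef_rot: [0.0, 1.0, -0.027, -0.0]
ft_force: [-9.3, 5.0, 21.1]
gripper_width: 0.0001
grasp_force: 11.0
```

The plunger is on its stop (z=0.084, 21 N) and has been held there. Releasing it and backing straight up.

```bash
python3 -m inch '[{"tx":0.0,"ty":0.0,"tz":0.003,"wx":0.0,"wy":0.0,"wz":0.0,"gripper":0.0},{"tx":0.0,"ty":0.0,"tz":0.003,"wx":0.0,"wy":0.0,"wz":0.0,"gripper":0.0},{"tx":0.0,"ty":0.0,"tz":-0.01,"wx":0.0,"wy":0.0,"wz":0.0,"gripper":0.0},{"tx":0.0,"ty":0.0,"tz":-0.04,"wx":0.0,"wy":0.0,"wz":0.0,"gripper":0.0},{"tx":0.0,"ty":0.0,"tz":-0.08,"wx":0.0,"wy":0.0,"wz":0.0,"gripper":0.0},{"tx":0.0,"ty":0.0,"tz":-0.11,"wx":0.0,"wy":0.0,"wz":0.0,"gripper":0.0},{"tx":0.0,"ty":0.0,"tz":-0.11,"wx":0.0,"wy":0.0,"wz":0.0,"gripper":0.0},{"tx":0.0,"ty":0.0,"tz":-0.11,"wx":0.0,"wy":0.0,"wz":0.0,"gripper":0.0}]'
python3 - <<'E'
from h import *
im=snap('side','s3.png'); s=im[150:300,250:410]; cv2.imwrite('pics/c3.png',cv2.resize(s,None,fx=4,fy=4,interpolation=2))
E
```

```text
time: 8.3
ee_pos: [0.4835, -0.2053, 0.1922]
eef_rot: [0.001, 1.0, -0.028, 0.001]
ft_force: [0.4, -0.5, -0.8]
gripper_width: 0.0001
grasp_force: 0.0
```

View pics/c3.png

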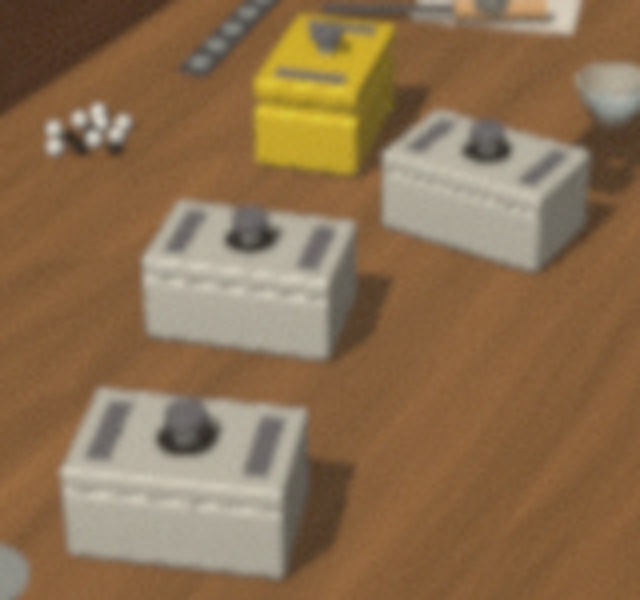

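The box at side (371,197) is shut level and its plunger is back up at (372,185). The neighbouring boxes haven't moved, and the arm is clear.

```bash
python3 -c "
from rig import *
print(close_job())"
```

```text
the job is handed in; nothing more can be done
None
```

The job is handed in: the loose lid is home at both ends, its plunger was pressed to the stop, held and came back up, and the last view shows the box in place with nothing around it moved; no verdict was returned.

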